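# Hold the torch on the loose screw

### The job

One of the two screws of the band anchor on the bench has worked loose and stands up out of its plate, and I want to tighten it from above. Draw the torch out of its charging dock and hold it up in the gripper for me, still and clear of everything, aimed down at a slant of about 45 degrees at the head of that loose screw to light it, with its lens roughly 15 cm from it so that my hand fits in between. Leave everything else on the bench where it is, do not touch the anchor, and finish while still holding the torch like that.

Things in the scene. Friction and masses are not known exactly. Their poses are not given: they have to be found in the camera images.
- torch_mid (a point): Middle of the torch: aluminium, round, 130 mm long, 0.2 kg; it stands lens down, tail up in the dock. 65 mm from lens face and tail end. +z: from lens to tail (up in the dock), beam along -z, yaw has no meaning. Head (lens end) 40 mm in diameter over 34 mm, taper over 16 mm, then the straight body, 29 mm in diameter, for the last 80 mm up to the tail: the part to grip.
- torch_lens (a point): Centre of the torch's lens face, 65 mm from torch_mid on the torch's axis; same axes, the beam runs from here along -z.
- dock_mouth (a point): Charging dock, black plastic, fixed to the bench: foot plate 110 x 84 x 10 mm and an upright round cup, 60 mm in outside diameter, bore 45 mm, open at the top. This point: centre of the cup's mouth, 52 mm above the bench, +z up. The lens rests on the cup's floor, 12 mm above the bench, so the torch sits 40 mm deep.
- loose_screw (a point): Centre of the top of the loose screw's head, 36 mm above the bench, +z up. The band anchor is a dark steel plate 140 x 45 x 6 mm fixed to the bench, with a U-shaped eye 48 mm wide and 48 mm high in its middle and a screw near either end, 104 mm apart (heads 18 mm in diameter, 12 mm high). The loose one stands 16 mm higher than the other, its shank bare below the head.
- tight_screw (a point): Centre of the top of the other, tight screw's head, 20 mm above the bench, at the other end of the anchor.
- hexkey_mid (a point): Middle of the long arm of the L-shaped steel hex key lying on the bench beside the anchor (long arm 150 mm, along x, short arm 40 mm, bar 10 mm thick). Leave it.
- kettlebell_mid (a point): Small green vinyl kettlebell, 112 mm in diameter, 164 mm high, 2 kg, standing on the bench; this point is on its axis, 80 mm up. Leave it.
- mug_mid (a point): White ceramic mug, 82 mm in diameter, 95 mm high; this point is its centre, half-way up. Leave it.
- ball_center (a point): Yellow lacrosse ball, 63 mm in diameter; this point is its centre. Leave it.
There are look-alikes about, which are no part of the job. Leave any orange or purple look-alike of the part that bears dock_mouth alone.

How it is judged:
On the way:
1. the torch is drawn clear of the dock's cup, in the gripper (z of torch_lens in the frame of dock_mouth above 0.008 m and contact force between torch and the fingers above 1 N), for 0.2 s.
At the end, for the whole second after the job is handed in: Torch held in the fingers only, at rest, axis 30 to 60 degrees from vertical, lens lower than tail, over 7 cm above the bench and 9 to 22 cm from the loose screw's head; the beam's centre line passes within 30 mm of that head; kettlebell, mug, ball and hex key within 30 mm of their starts (contact force between torch and the fingers above 1 N and angle between torch_mid's own z axis and vertical between 0.52 and 1.05 rad and x of loose_screw in the frame of torch_lens between -0.03 and 0.03 m and y of loose_screw in the frame of torch_lens between -0.03 and 0.03 m and z of loose_screw in the frame of torch_lens between -0.22 and -0.09 m and height (world z) of torch_lens above 0.07 m and linear speed of torch below 0.03 m/s and angular speed of torch below 0.2 rad/s and contact force between torch and dock below 0.1 N and contact force between torch and anchor below 0.1 N and contact force between torch and kettlebell below 0.1 N and contact force between torch and mug below 0.1 N and contact force between torch and ball below 0.1 N and contact force between torch and hexkey below 0.1 N and distance of each of kettlebell_mid, mug_mid, ball_center, hexkey_mid from where it was at the start of the episode below 0.03 m); the arm keeps its last pose, push and grip.
It fails at once if the anchor is touched by the torch or the arm (contact force between any of torch, the arm, the fingers and anchor above 1 N).
It fails at once if a bystander is pushed away (distance of any of kettlebell_mid, mug_mid, ball_center, hexkey_mid from where it was at the start of the episode above 0.03 m).
It also fails if it takes over 32 s, if anything falls off the work surface, if the arm or the gripper's body presses on something with over 40 N, if the wrist force passes 120 N, or if a joint passes its speed limit or range.

### The arm

A 6-joint arm with a two-finger parallel gripper is mounted at the origin on the work surface. World frame = base frame: x ahead of the robot, y to its left, z up, the work surface at z = 0. Lengths are in m, angles in rad, forces in N, time in s.
With the tool pointing down it reaches from about 0.375 to 0.9 m from the base axis. Payload 3.1 kg.
Tool frame: the origin (TCP) lies between the finger pads; the fingertips stand 25 mm ahead of it and the grasp point (between the pads) lies 6 mm ahead of it; y points along the fingers, x is the direction in which the jaws open and shut, and the axes are right-handed (so a half turn about y gives the same grasp; the last joint's range is limited). The gripper opens to 87 mm and grips with 3 to 60 N. Pads are 19 mm wide; open, the fingers measure 117 mm over their backs; the gripper's body (75 mm by 190 mm) begins 51 mm behind the grasp point.
Start: joints at [-1.31, 0.527, 1.433, -0, 1.181, -0.178], TCP at [0.266, -0.566, 0.248] pointing down, gripper open.
Joint ranges: [-3.08, 3.08], [-0.75, 2.2], [0.22, 2.44], [-1.43, 4.57], [0, 2.65], [-2.85, 2.85]. Speed limits (rad/s): [2.79, 2.79, 3.14, 3.14, 3.14, 3.14].

### API

Orientations are given as a unit quaternion [x, y, z, w].
In Python, from rig import robot gives the robot as it stands.
- The arm moves only by the tool carry_out, never from a script. Its argument "moves" is a list of rows, each a list of 7 numbers: the opening, from 0 (shut) to 1 (fully open), then the shift along the tool's x, y, z in cm, then the turn, a rotation vector about the tool's x, y, z in rad. In form: [[grip, x, y, z, rx, ry, rz], ...]. A call has 1 to 20 rows; each row is the pose to reach, as a shift and turn from the pose commanded when the call began, along the tool's axes at that moment; what a row does not reach only later rows make up. A row lasts 1/10 s, in which the tool goes at most 50 mm and 8.59 degrees, less where a joint would pass 70% of its speed; a pose out of reach is approached as far as the arm can. A call with a gripper value outside its range is refused whole. The fingers move at their own pace and stop on an object; "force" is the grip in N (left out, the last holds). Time passes only in rows, so rows that repeat a pose let the fingers close. It gives the time, the measured TCP pose, the force and the opening at its end, in the units of the state.
- robot.get_obs(): the state, without advancing time (a new reading comes with each control period).
- robot.camera(name): name is "scene" or "top" or "wrist"; returns the picture (400x640x3 uint8, red, green, blue); there is no depth.
- robot.camera_params(name): a dict with "fx", "fy", "cx", "cy" (pixels), "k1" (the pictures are not rectified: a ray, as slopes to the right and down, at radius r is drawn at 1 + k1 r^2 times it, then the intrinsics apply), "extrinsics" (4x4, takes a point from camera to world coordinates); the wrist camera has in their place "mount" (4x4, takes a point from camera to tool coordinates, whose origin is the TCP and whose axes are the tool frame's). Camera axes: x right, y down, z forward; pixel columns grow to the right and rows downward; lengths in m; the calibration is good to about 2 mm. A picture is of the moment at which its call begins: read the wrist's pose just before it. camera_params takes no time and is no camera call.
- robot.hand_in(): hands the job in, once; it reports no verdict.
The state is a dict: "time": time; "q": joint angles; "joint_velocities": joint speeds; "joint_torque": joint torques, N m; "position": TCP position; "tool_rot": TCP orientation; "ft_force": force on the tool from outside, world axes, zero at the start; "moment": the same for the moment, N m; "grip_width": finger opening in m.
Only numpy, scipy, OpenCV 4.12 (cv2) and the standard library are available. Lean on these libraries where they do the work, as an engineer would, in place of code of your own. Each camera call takes 0.05 s, during which the arm holds its last target.

## Working session

There is one attempt and no reset: what is moved stays moved. The work goes in short steps, Python scripts to look and compute and a tool call to move; the robot and the scene stay as the last step left them, time stands still between calls to the robot, and variables do not carry over. Pictures are saved under pics/ and viewed, and the job is handed in when it is done.

Besides the shell and the picture viewer there is one more tool, called after "Emit:" as name(argument=value, ...) on one line, values as JSON. carry_out: Moves the arm, as the interface text tells. Its arguments: {"type":"object","properties":{"moves":{"type":"array"},"force":{"type":"number"}},"required":["moves"]}

```bash
mkdir -p pics; ls; python3 - <<'E'
from rig import robot
import cv2,json,numpy as np
np.set_printoptions(precision=4,suppress=True)
o=robot.get_obs();print(o['time'],o['position'],o['tool_rot'],o['grip_width'])
for n in ["scene","top"]:
    p=robot.camera_params(n);print(n,p)
    cv2.imwrite(f"pics/{n}0.png",robot.camera(n)[:,:,::-1])
print(robot.camera_params("wrist"))
E
```

```text
pics
0.0 [ 0.2654 -0.5651  0.2466] [-0.5963  0.3797 -0.3786  0.5974] 0.08675007605665838
scene {'fx': 459.40362152473404, 'fy': 459.40362152473404, 'cx': 317.909683216178, 'cy': 199.57116714704532, 'k1': -0.042270539600343465, 'extrinsics': array([[-0.8473,  0.3885, -0.3622,  1.1024],
       [ 0.5309,  0.5978, -0.6007,  0.8858],
       [-0.0168, -0.7013, -0.7127,  1.1445],
       [ 0.    ,  0.    ,  0.    ,  1.    ]])}
top {'fx': 482.7309103874492, 'fy': 482.7309103874492, 'cx': 323.45230843223777, 'cy': 203.20162282068628, 'k1': 0.050683912290072616, 'extrinsics': array([[ 0.0147, -0.9914,  0.1297,  0.3822],
       [-0.9999, -0.0154, -0.0043, -0.0032],
       [ 0.0063, -0.1296, -0.9915,  1.4389],
       [ 0.    ,  0.    ,  0.    ,  1.    ]])}
{'fx': 315.1573355985684, 'fy': 315.1573355985684, 'cx': 322.15659711562023, 'cy': 199.04321693793221, 'k1': -0.03929357810133461, 'mount': array([[ 1.    ,  0.001 , -0.0007,  0.0001],
       [ 0.001 , -0.294 ,  0.9558, -0.1383],
       [ 0.0008, -0.9558, -0.294 ,  0.081 ],
       [ 0.    ,  0.    ,  0.    ,  1.    ]])}
```

View pics/scene0.png

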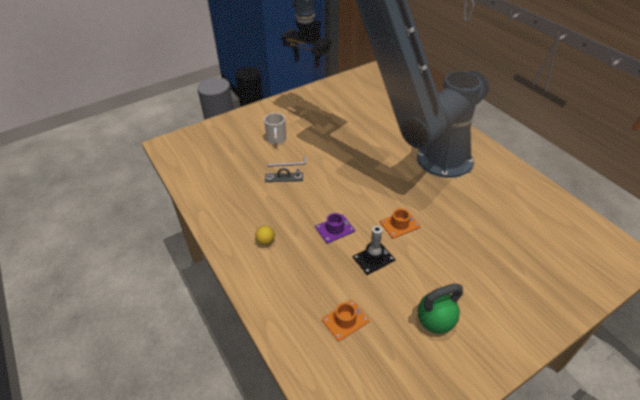

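View pics/top0.png

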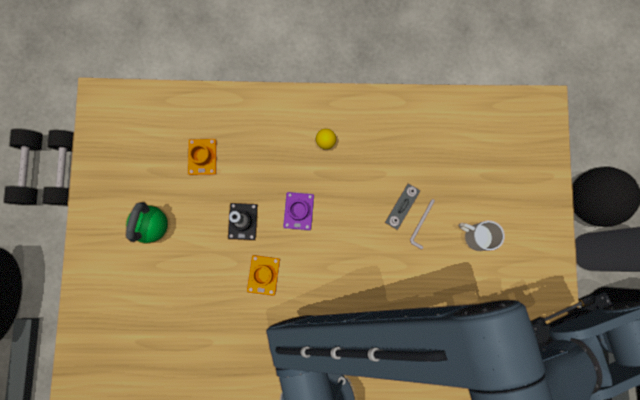

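The black dock holding the torch is at scene (374,257) and top (241,221). The empty look-alikes, to be left alone, are orange at top (202,157) and (263,275) and purple at (299,210). The anchor is at top (403,206), with screw candidates at about (412,191) and (394,221). I'll enlarge crops of the anchor and the dock to confirm.

```bash
python3 - <<'E'
import cv2,numpy as np
s=cv2.imread("pics/scene0.png");t=cv2.imread("pics/top0.png")
def c(im,x,y,w,h,k):return cv2.resize(im[y:y+h,x:x+w],None,fx=k,fy=k,interpolation=cv2.INTER_CUBIC)
a=c(s,255,150,60,40,6);b=c(t,375,175,60,60,6)
d=c(t,215,190,60,60,6);e=c(s,345,215,60,60,6)
im=np.zeros((600,720,3),np.uint8);im[:240,:360]=a;im[240:600,:360]=e;im[:300,360:]=b[:300];im[300:,360:]=d[:300]
cv2.imwrite("pics/crop.png",im)
E
```

```text
(no output)
```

View pics/crop.png

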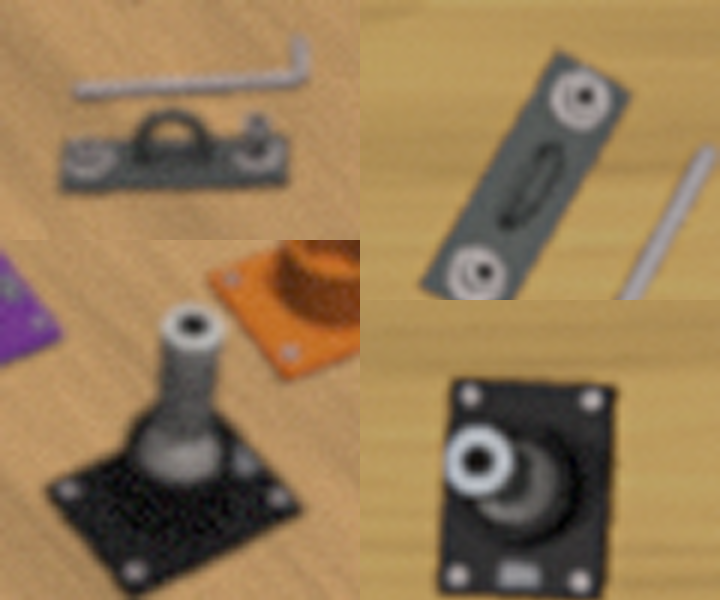

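The crop shows that the screw at the scene's right end of the anchor, (298,171), stands up on its shank. That is the robot-side end, at about (394.7,220.7) in the top view. The other, at top (411.7,191.3), sits flush. The torch's tail ring is at top (235,216.7) and scene (377,229.7), in the black dock.

```bash
cat > h.py <<'E'
import numpy as np,cv2
from rig import robot
np.set_printoptions(precision=4,suppress=True)
def ray(p,uv,T=None):
    T=p['extrinsics'] if T is None else T
    d=np.array([(uv[0]-p['cx'])/p['fx'],(uv[1]-p['cy'])/p['fy']]);s=d.copy()
    for _ in range(20): s=d/(1+p['k1']*(s@s))
    v=T[:3,:3]@np.r_[s,1];return T[:3,3],v/np.linalg.norm(v)
def onz(p,uv,z,T=None):
    o,v=ray(p,uv,T);return o+v*(z-o[2])/v[2]
def tri(rs):
    A=0;b=0
    for o,v in rs:
        M=np.eye(3)-np.outer(v,v);A=A+M;b=b+M@o
    x=np.linalg.solve(A,b);return x,[np.linalg.norm((np.eye(3)-np.outer(v,v))@(x-o)) for o,v in rs]
E
python3 - <<'E'
from h import *
t=robot.camera_params("top");s=robot.camera_params("scene")
print("tail",onz(t,(235,216.7),.142),onz(s,(377,229.7),.142),tri([ray(t,(235,216.7)),ray(s,(377,229.7))]))
L=onz(t,(394.7,220.7),.036);T=onz(t,(411.7,191.3),.02)
print("loose",L,onz(s,(298,171),.036),tri([ray(t,(394.7,220.7)),ray(s,(298,171))]));print("tight",T,onz(s,(270,176),.02),np.linalg.norm((L-T)[:2]))
# dock corner studs from top crop
c=[(470,396),(592,400),(458,575),(580,582)]
print("dock",np.mean([onz(t,(215+(x-360)/6,190+(y-300)/6),.012) for x,y in c],0))
for n,uv,z in [("kb",(148,224),.08),("mug",(486,236),.09),("ball",(326,139),.03),("hexcorner",(412,244),.005),("hexend",(433,201),.005),("or",(202,157),.03),("or2",(263,275),.03),("pur",(299,210),.03)]: print(n,onz(t,uv,z))
E
```

```text
tail [0.5115 0.2287 0.142 ] [0.515  0.2361 0.142 ] (array([0.5114, 0.2307, 0.1345]), [np.float64(0.0010102794692496639), np.float64(0.001010279469249597)])
loose [ 0.5174 -0.2179  0.036 ] [ 0.5224 -0.2103  0.036 ] (array([ 0.5181, -0.219 ,  0.0273]), [np.float64(0.00024126944779280648), np.float64(0.00024126944779276165)])
tight [ 0.6075 -0.2711  0.02  ] [ 0.6129 -0.2584  0.02  ] 0.10465324906030596
dock [0.5111 0.2292 0.012 ]
kb [0.4936 0.4809 0.08  ]
mug [ 0.4736 -0.4628  0.09  ]
ball [ 0.7603 -0.0141  0.03  ]
hexcorner [ 0.452  -0.2734  0.005 ]
hexend [ 0.5815 -0.3373  0.005 ]
or [0.699  0.3527 0.03  ]
or2 [0.3553 0.1616 0.03  ]
pur [0.5452 0.0621 0.03  ]
```

```bash
python3 - <<'E'
from h import *
from scipy.spatial.transform import Rotation as R
o=robot.get_obs();A=R.from_quat(o['tool_rot']).as_matrix();print(A)
g=np.array([.512,.230,.25])
print("shift cm",A.T@(g-o['position'])*100, "q",o['q'])
E
```

```text
[[ 0.4249 -0.0005  0.9053]
 [-0.9053  0.0019  0.4249]
 [-0.002  -1.      0.0003]]
shift cm [-61.5069  -0.194   56.1086] q [-1.3105  0.5284  1.4338 -0.      1.1814 -0.1785]
```

Emit:
carry_out(moves=[[1,-61.5,-0.2,56.1,0,-1.7,0],[1,-61.5,-0.2,56.1,0,-1.7,0],[1,-61.5,-0.2,56.1,0,-1.7,0],[1,-61.5,-0.2,56.1,0,-1.7,0],[1,-61.5,-0.2,56.1,0,-1.7,0],[1,-61.5,-0.2,56.1,0,-1.7,0],[1,-61.5,-0.2,56.1,0,-1.7,0],[1,-61.5,-0.2,56.1,0,-1.7,0],[1,-61.5,-0.2,56.1,0,-1.7,0],[1,-61.5,-0.2,56.1,0,-1.7,0],[1,-61.5,-0.2,56.1,0,-1.7,0],[1,-61.5,-0.2,56.1,0,-1.7,0],[1,-61.5,-0.2,56.1,0,-1.7,0],[1,-61.5,-0.2,56.1,0,-1.7,0],[1,-61.5,-0.2,56.1,0,-1.7,0],[1,-61.5,-0.2,56.1,0,-1.7,0],[1,-61.5,-0.2,56.1,0,-1.7,0],[1,-61.5,-0.2,56.1,0,-1.7,0],[1,-61.5,-0.2,56.1,0,-1.7,0],[1,-61.5,-0.2,56.1,0,-1.7,0]])

```text
time: 2.1
position: [0.5114, 0.2283, 0.2491]
tool_rot: [0.679, 0.197, -0.199, -0.679]
ft_force: [-0.3, 0.5, -0.9]
grip_width: 0.0873
```

```bash
python3 - <<'E'
from h import *
from scipy.spatial.transform import Rotation as R
from scipy.optimize import least_squares
o=robot.get_obs();im=robot.camera("wrist");cv2.imwrite("pics/w1.png",im[:,:,::-1])
A=R.from_quat(o['tool_rot']).as_matrix();print(o['position'],o['q']);print(A)
# spherical-wrist model: fit L1,L2 (radial), check
qs=[np.array([-1.3105,.5284,1.4338,0,1.1814,-.1785]),o['q']]
ps=[np.array([.2654,-.5651,.2466]),o['position']]
for q,p in zip(qs,ps):print(np.hypot(*p[:2]),np.arctan2(p[1],p[0])-q[0],q[1]+q[2]+q[4],p[2])
E
```

```text
[0.5114 0.2283 0.2491] [ 0.2206  0.4388  1.5946 -0.0005  1.11   -0.3465]
[[ 0.8433 -0.0017 -0.5374]
 [ 0.5374 -0.0008  0.8433]
 [-0.0019 -1.      0.0002]]
0.624319765825174 0.17877898620320343 3.1436 0.2466
0.5600037456120885 0.19930092346993444 3.1434285200998593 0.24911471855693593
```

View pics/w1.png

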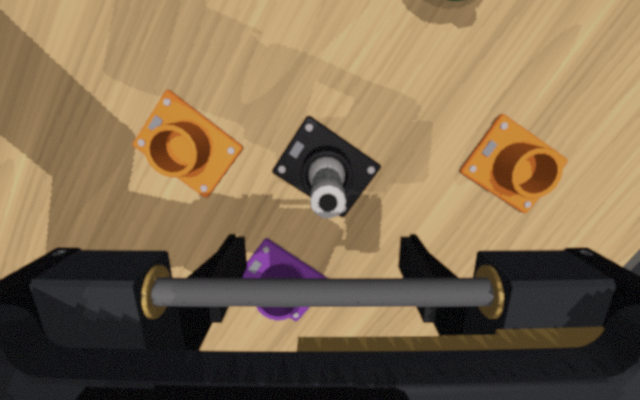

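The wrist picture shows the black dock at (327,165) with the torch's tail ring at (328,203), between the two orange docks (left and right) and the purple one below.

```bash
python3 - <<'E'
from h import *
from scipy.spatial.transform import Rotation as R
o=robot.get_obs();p=robot.camera_params("wrist")
A=np.eye(4);A[:3,:3]=R.from_quat(o['tool_rot']).as_matrix();A[:3,3]=o['position'];T=A@p['mount']
t=robot.camera_params("top")
print(onz(p,(328,203),.142,T), tri([ray(p,(328,203),T),ray(t,(235,216.7))]))
st=[(309,127),(371,170),(285,170),(345,211)]
print("dock",np.mean([onz(p,u,.012,T) for u in st],0))
g=np.array([.5115,.229,.105-0+.006])  # TCP; grasp point 6mm ahead -> z .105
print(A[:3,:3].T@(g-o['position'])*100)
E
```

```text
[0.5142 0.2325 0.142 ] (array([0.5139, 0.2303, 0.1348]), [np.float64(0.0016967933101426688), np.float64(0.0016967933101425952)])
dock [0.5159 0.2336 0.012 ]
[ 0.0697 13.8305  0.0806]
```

Emit:
carry_out(moves=[[1,0.3,3,0.15,0,0,0],[1,0.3,6,0.15,0,0,0],[1,0.3,9,0.15,0,0,0],[1,0.3,11.5,0.15,0,0,0],[1,0.3,13.8,0.15,0,0,0],[1,0.3,13.8,0.15,0,0,0],[0,0.3,13.8,0.15,0,0,0],[0,0.3,13.8,0.15,0,0,0],[0,0.3,13.8,0.15,0,0,0],[0,0.3,13.8,0.15,0,0,0],[0,0.3,13.8,0.15,0,0,0],[0,0.3,13.8,0.15,0,0,0]], force=40)

```text
time: 3.35
position: [0.514, 0.2323, 0.112]
tool_rot: [0.679, 0.198, -0.198, -0.679]
ft_force: [-0.0, 0.6, -0.2]
grip_width: 0.047
```

Emit:
carry_out(moves=[[0,0,0,0,0,0,0],[0,0,0,0,0,0,0],[0,0,0,0,0,0,0],[0,0,0,0,0,0,0],[0,0,0,0,0,0,0],[0,0,0,0,0,0,0]])

```text
time: 3.95
position: [0.5138, 0.2323, 0.1115]
tool_rot: [-0.679, -0.198, 0.198, 0.679]
ft_force: [0.1, -0.0, -0.3]
grip_width: 0.0285
```

Emit:
carry_out(moves=[[0,0,-1,0,0,0,0],[0,0,-2.5,0,0,0,0],[0,0,-4,0,0,0,0],[0,0,-6,0,0,0,0],[0,0,-8,0,0,0,0],[0,0,-10,0,0,0,0],[0,0,-12,0,0,0,0],[0,0,-14,0,0,0,0],[0,0,-16,0,0,0,0],[0,0,-18,0,0,0,0],[0,0,-18.5,0,0,0,0],[0,0,-18.5,0,0,0,0]])

```text
time: 5.15
position: [0.5139, 0.2322, 0.2973]
tool_rot: [0.679, 0.199, -0.198, -0.679]
ft_force: [-0.3, 0.6, -2.1]
grip_width: 0.0283
```

```bash
python3 - <<'E'
from h import *
o=robot.get_obs();print(o)
a=robot.camera("wrist");b=robot.camera("scene")
im=np.zeros((600,640,3),np.uint8)
im[:400]=a[:,:,::-1]; im[400:,:]=0
im[400:600,:320]=cv2.resize(b[:,:,::-1],(320,200)); im[400:600,320:]=cv2.resize(b[100:300,240:540,::-1],(320,200))
cv2.imwrite("pics/l1.png",im)
E
```

```text
{'time': 5.15, 'q': array([ 0.2263,  0.3889,  1.5291, -0.    ,  1.2222, -0.3418]), 'joint_velocities': array([ 0.0002,  0.0281,  0.0319, -0.0019, -0.0117,  0.0002]), 'joint_torque': array([  0.0418, -40.2232, -19.4716,   0.06  ,   0.108 ,   0.    ]), 'position': array([0.5139, 0.2322, 0.2973]), 'tool_rot': array([ 0.6788,  0.1987, -0.1976, -0.6787]), 'ft_force': array([-0.2728,  0.6135, -2.1158]), 'moment': array([ 0.0336, -0.1305, -0.0481]), 'grip_width': 0.028343800530855254}
```

View pics/l1.png

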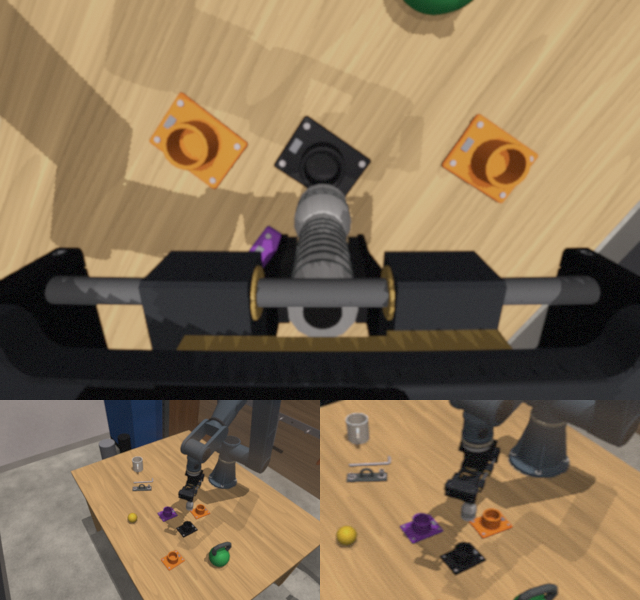

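Emit:
carry_out(moves=[[0,-1,0,-1.6,-0.04,0,0.03],[0,-2,0,-3.3,-0.09,0,0.06],[0,-3,0,-5,-0.14,0,0.09],[0,-4,0,-6.6,-0.19,0,0.12],[0,-5,0,-8.2,-0.24,0,0.15],[0,-6,0,-9.8,-0.28,0,0.18],[0,-7,0,-11.5,-0.33,0,0.21],[0,-8,0,-13.1,-0.38,0,0.24],[0,-9,0,-14.8,-0.43,0,0.27],[0,-10,0,-16.4,-0.47,0,0.3],[0,-11,0,-18,-0.52,0,0.33],[0,-12,0,-19.7,-0.57,0,0.36],[0,-13,0,-21.3,-0.62,0,0.39],[0,-14,0,-23,-0.66,0,0.42],[0,-14,0,-23,-0.66,0,0.42],[0,-14,0,-23,-0.66,0,0.42],[0,-14,0,-23,-0.66,0,0.42]])

```text
time: 6.95
position: [0.5196, -0.0364, 0.2961]
tool_rot: [0.886, 0.108, -0.258, -0.369]
ft_force: [-0.1, 0.7, -2.6]
grip_width: 0.0282
```

```bash
cat > chk.py <<'E'
from h import *
from scipy.spatial.transform import Rotation as R
import sys
o=robot.get_obs();A=R.from_quat(o['tool_rot']).as_matrix();p=o['position']
print(o['time'],p,o['q'],o['ft_force'],o['grip_width']);print(A)
S=np.array([.519,-.215,.036]);u=-A[:,1];u0=np.array([0,.7071,.7071])
lens=p-.0995*u
print("lens",lens,"screw in tool rel lens",A.T@(S-lens),"tilt",np.degrees(np.arccos(u[2])))
G=S+u*.25;print("shift cm to goal keeping rot",A.T@(G-p)*100)
n=sys.argv[1];w=robot.camera("wrist");s=robot.camera("scene");t=robot.camera("top")
cv2.imwrite(f"pics/w{n}.png",w[:,:,::-1]);cv2.imwrite(f"pics/s{n}.png",s[:,:,::-1]);cv2.imwrite(f"pics/t{n}.png",t[:,:,::-1])
im=np.zeros((600,800,3),np.uint8);im[:250,:400]=cv2.resize(w,(400,250))[:,:,::-1]
im[:250,400:]=cv2.resize(t,(400,250))[:,:,::-1]
im[250:,:560]=cv2.resize(s[60:260,200:520],(560,350))[:,:,::-1]
cv2.imwrite(f"pics/c{n}.png",im)
E
python3 chk.py 2
```

```text
6.95 [ 0.5196 -0.0364  0.2961] [ 0.095   0.4613  1.6718 -0.8337  1.2418 -0.0935] [-0.1271  0.6905 -2.6419] 0.028200137799516852
[[ 0.8431  0.001  -0.5378]
 [ 0.3826 -0.7038  0.5985]
 [-0.3779 -0.7104 -0.5938]]
lens [ 0.5197 -0.1064  0.2255] screw in tool rel lens [0.0294 0.211  0.0479] tilt 44.73353478384988
shift cm to goal keeping rot [2.9433 6.0522 4.7891]
```

View pics/c2.png

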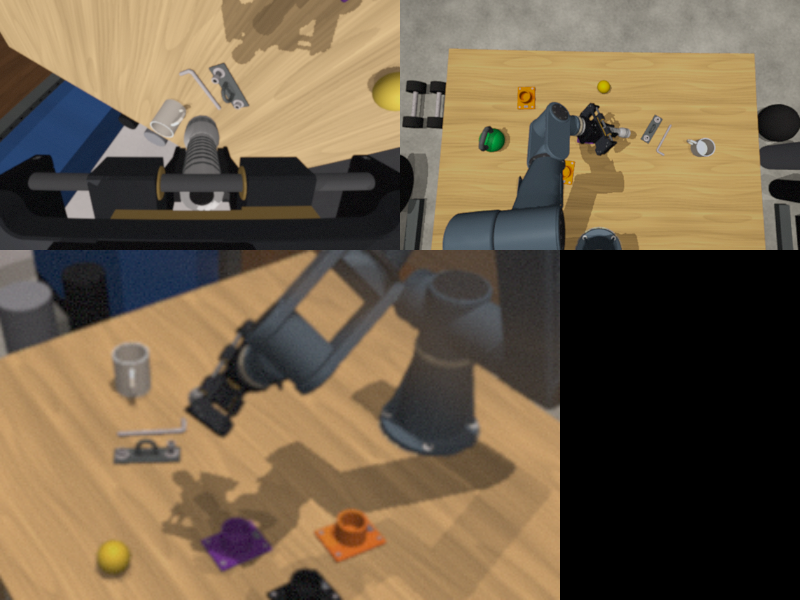

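Emit:
carry_out(moves=[[0,0.4,0.8,0.6,0,0,0],[0,0.8,1.6,1.2,0,0,0],[0,1.2,2.4,1.9,0,0,0],[0,1.6,3.3,2.6,0,0,0],[0,2,4.1,3.3,0,0,0],[0,2.4,5,4,0,0,0],[0,2.7,5.7,4.5,0,0,0],[0,2.9,6,4.8,0,0,0],[0,2.9,6,4.8,0,0,0],[0,2.9,6,4.8,0,0,0],[0,2.9,6,4.8,0,0,0]])

```text
time: 8.2
position: [0.5186, -0.0395, 0.215]
tool_rot: [0.887, 0.108, -0.258, -0.369]
ft_force: [0.2, 0.3, -1.8]
grip_width: 0.0287
```

```bash
python3 chk.py 3; python3 - <<'E'
import cv2,numpy as np
w=cv2.imread("pics/w3.png");cv2.imwrite("pics/w3c.png",cv2.resize(w[60:320,220:460],None,fx=2.3,fy=2.3,interpolation=cv2.INTER_CUBIC))
E
```

```text
8.2 [ 0.5186 -0.0395  0.215 ] [ 0.09    0.5818  1.7439 -0.8988  1.1138  0.0643] [ 0.2463  0.3297 -1.7942] 0.028669669700185346
[[ 0.8436  0.0019 -0.537 ]
 [ 0.382  -0.705   0.5976]
 [-0.3774 -0.7092 -0.5954]]
lens [ 0.5188 -0.1096  0.1444] screw in tool rel lens [0.0008 0.1512 0.0015] tilt 44.82795964735214
shift cm to goal keeping rot [0.0845 0.069  0.1513]
```

View pics/c3.png

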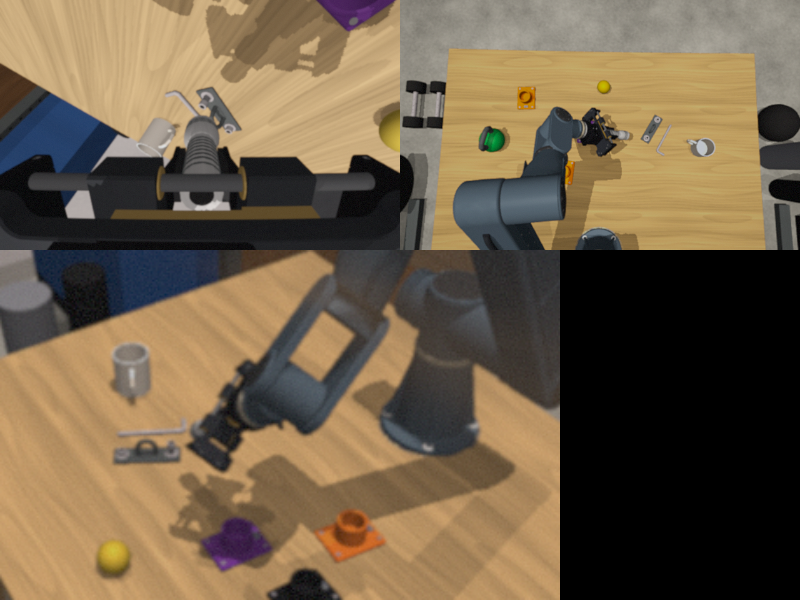

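View pics/w3c.png

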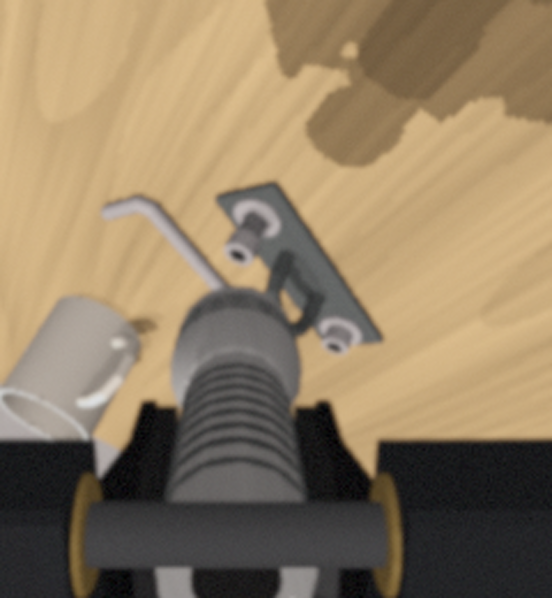

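```bash
python3 - <<'E'
from h import *
from scipy.spatial.transform import Rotation as R
o=robot.get_obs();p=robot.camera_params("wrist")
A=np.eye(4);A[:3,:3]=R.from_quat(o['tool_rot']).as_matrix();A[:3,3]=o['position'];T=A@p['mount']
t=robot.camera_params("top");s=robot.camera_params("scene")
w=onz(p,(323.5,169.6),.036,T);k=onz(t,(395.7,220),.036)
print("screw",w,k,tri([ray(p,(323.5,169.6),T),ray(t,(395.7,220))]),tri([ray(p,(323.5,169.6),T),ray(t,(395.7,220)),ray(s,(298,171))])[0])
lens=A[:3,3]+.0995*A[:3,1]
for S in (w,k):print(A[:3,:3].T@(S-lens))
# torch direction: project predicted lens axis points in wrist view
for y in(.0995,.0655):
    c=np.linalg.inv(p['mount'])@np.array([0,y,0,1]);d=c[:2]/c[2];d=d*(1+p['k1']*(d@d));print(y,d*p['fx']+[p['cx'],p['cy']],"r px",.02/c[2]*p['fx'])
E
```

```text
screw [ 0.5205 -0.2169  0.036 ] [ 0.5195 -0.2208  0.036 ] (array([ 0.5205, -0.2212,  0.0329]), [np.float64(0.0006384619699799394), np.float64(0.0006384619699801604)]) [ 0.52   -0.2199  0.0312]
[ 0.0015  0.1525 -0.0006]
[-0.0008  0.1552 -0.0024]
0.0995 [322.5293 208.0267] r px 25.158830995449385
0.0655 [322.6274 223.7914] r px 28.909132869465857
```

The wrist crop shows the loose head at wrist pixel (323.5,169.6), just past the lens rim, with the tight screw at about (366,209). The predicted lens position in that view matches the torch I see, to about 2 px. I'll hold still briefly, check for drift, then hand in.

Emit:
carry_out(moves=[[0,0,0,0,0,0,0],[0,0,0,0,0,0,0],[0,0,0,0,0,0,0],[0,0,0,0,0,0,0],[0,0,0,0,0,0,0],[0,0,0,0,0,0,0],[0,0,0,0,0,0,0],[0,0,0,0,0,0,0],[0,0,0,0,0,0,0],[0,0,0,0,0,0,0]])

```text
time: 9.35
position: [0.5183, -0.0395, 0.2145]
tool_rot: [0.886, 0.108, -0.258, -0.369]
ft_force: [0.1, 0.5, -1.7]
grip_width: 0.0283
```

```bash
python3 - <<'E'
from h import *
w0=cv2.imread("pics/w3.png").astype(int);w=robot.camera("wrist")[:,:,::-1]
o=robot.get_obs();print(o['time'],o['position'],np.abs(o['joint_velocities']).max(),o['grip_width'],o['ft_force'])
d=np.abs(w.astype(int)-w0).max(2)[170:330,280:370];print("diff",d.mean(),(d>40).sum())
t0=cv2.imread("pics/top0.png").astype(int);t=robot.camera("top")[:,:,::-1].astype(int)
for n,(x,y) in dict(kb=(148,224),mug=(486,236),ball=(326,139),hexk=(422,225),anchor=(403,206)).items():
    e=np.abs(t-t0).max(2)[y-20:y+20,x-20:x+20];print(n,(e>60).sum())
E
python3 -c "
from rig import robot
print(robot.hand_in())"
```

```text
9.4 [ 0.5183 -0.0395  0.2145] 0.001724901617709899 0.0286333491656338 [-0.0748 -0.5545 -2.2869]
diff 3.015416666666667 0
kb 0
mug 0
ball 0
hexk 0
anchor 0
the job is handed in; nothing more can be done
None
```

The torch is out of the black dock and held still in the gripper, aimed at the loose screw, which is the one at the robot-side end of the anchor. I handed the job in at about 9.5 s; the hand-in gives no verdict.

- **Aim:** By my last checks the torch slants at about 45° with its lens about 15 cm from the screw head, at a height of about 14 cm. The beam's centre line passes within about 3 mm of the head, going by its position from both the top and wrist cameras.
- **Stillness:** After a 1 s hold, the wrist picture showed no slip of the torch. The fingers still read 28.6 mm, and the force reading of about 2 N matches the torch's weight.
- **Surroundings:** The top-camera picture shows no change at the kettlebell, mug, ball, hex key or anchor.
- **Disagreement:** The scene camera put the screw up to about 10 mm from where the other two did. That is coarse pixel reading on small features and well inside the 30 mm allowed.

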